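# Raise the sampling hood's window to the pointer and start its fan

### The job

Push the hood's sliding window up with your fingertips beneath its lip, gently and without gripping it, until the lip is level with the pointer clamped on the post beside it, and let it rest there. Then press the fan button on the switch box fully down and let it come back up. Leave the pointer, the pots, cups and other things where they stand, and pick nothing up.

Things in the scene. Friction and masses are not known exactly. Their poses are not given: they have to be found in the camera images.
- hood: Bench hood, fixed: steel plinth 310 deep, 420 wide, 80 mm tall; two 30 mm square posts, 185 mm either side of the middle, rise from its front and lean 35 degrees from vertical away from the robot, to 435 mm height. Origin: on the table, middle of the plinth's front edge; x into the hood, y to its left post, z up. Between plinth and lip the front is open, at least 45 mm high.
- sash (a joint): The clear sliding window between the posts, 330 mm wide and 160 mm tall; travel in m along the sloping posts, 0 lowest, 0.2 highest, growing upward. Counterweighted: stays at any height, and needs some 3 to 6 N along the slope to move. No latch.
- lip_edge (a point): The window's lip: aluminium ledge along its lower edge, 300 mm wide, 8 mm thick, square to the window, 32 mm out of its face, free from below; moves with the window. The point: middle of its free outer edge, at half thickness (underside 4 mm lower along z). z: direction of travel, up the slope; x: into the hood, square to the window (lip spans x = 0 to 40 mm); y: along the lip to the left.
- pointer_tip (a point): Tip of the flat steel pointer (4 mm thick, 26 mm long) of a dark clamp with a black thumbscrew on the hood's left post (+y side); it points at the left end of the lip and ends about 4 mm beside it. Same axes as lip_edge: the lip is level with the pointer when lip_edge and pointer_tip agree along z.
- pointer (a joint): Where the clamp stands on its post, in m along the same scale as the window's travel: when the window reads the same the lip is level with the pointer. Stays put unless knocked.
- switchbox: Grey switch box, fixed, 100 x 90 mm and 50 mm tall, with one round button on top. Origin: centre of its underside, on the table. It stands left or right of the hood's front.
- fan_top (a point): Centre of the top of the fan button (36 mm across, round, in a black collar), 69 mm above the table; pressed straight down.
- fan (a joint): Fan button travel in m, 0 up, 0.006 fully down; a spring brings it back. Fully down takes 5 N.
- kettle: Open steel pot with two side handles, 104 mm across without them, 130 mm tall, loose; to be left alone. Origin: centre of its underside.
- potlid: Steel pot lid with a knob, 96 mm across, 32 mm tall, loose; to be left alone. Origin: centre of its underside.
- cup: White cup, 72 mm across, 55 mm tall, loose; to be left alone. Origin: centre of its underside.
- spoon: Spoon, 160 mm long, lying flat, loose; to be left alone. Origin: middle of its length, at its underside.
- tin: Tin can, 72 mm across, 110 mm tall, loose; to be left alone. Origin: centre of its underside.
- samplecup: White cup, 72 mm across, 50 mm tall, inside the hood on its floor, loose; to be left alone. Origin: centre of its underside.
- jar: Amber jar, 56 mm across, 75 mm tall, inside the hood on its floor, loose; to be left alone. Origin: centre of its underside.

How it is judged:
By the outcome, as a careful person would: the job done as asked, in the order asked, and still so for the second after the job is handed in, with the robot touching nothing.
It also fails if it takes over 48 s, if anything falls off the work surface, if the arm or the gripper's body presses on something with over 40 N, if the wrist force passes 120 N, or if a joint passes its speed limit or range.

### The arm

A 6-joint arm with a two-finger parallel gripper is mounted at the origin on the work surface. World frame = base frame: x ahead of the robot, y to its left, z up, the work surface at z = 0. Lengths are in m, angles in rad, forces in N, time in s.
With the tool pointing down it reaches from about 0.3 to 0.85 m from the base axis. Payload 4.2 kg.
Tool frame: the origin (TCP) lies between the finger pads; the fingertips stand 11 mm ahead of it and the grasp point (between the pads) lies 8 mm behind it (ctrl.finger_overhang is the distance from the TCP to the fingertips, in m); z points along the fingers, y is the line along which they close (so a half turn about z gives the same grasp; the last joint's range is limited). The gripper opens to 91 mm and grips with 3 to 60 N. Pads are 32 mm wide; open, the fingers measure 118 mm over their backs; the gripper's body (76 mm by 178 mm) begins 60 mm behind the grasp point.
Start: joints at [1.249, 0.32, 1.565, -0, 1.257, -0.02], TCP at [0.171, 0.549, 0.225] pointing down, gripper open.
Joint ranges: [-3.11, 3.11], [-0.84, 2.01], [0.21, 2.61], [-1.34, 4.49], [0.05, 2.63], [-2.56, 2.56]. Speed limits (rad/s): [2.57, 2.57, 3.14, 3.14, 3.14, 3.14].

### API

Orientations are given as a unit quaternion [w, x, y, z].
In Python, from station import ctrl, imaging gives the robot as it stands. The module is installed in compiled form; this text tells all that it offers.
- The arm moves only by the shell command python3 -m creep 'ROWS' [FORCE]. ROWS is JSON, a list that holds one entry, the list of rows, each a list of 7 numbers: the shift along the tool's x, y, z in cm, then the turn, a rotation vector about the tool's x, y, z in rad, then the opening, from -1 (shut) to 1 (fully open). A call has 1 to 10 rows; each row is the pose to reach, as a shift and turn from the pose commanded when the call began, along the tool's axes at that moment; what a row does not reach only later rows make up. A row lasts 1/12 s, in which the tool goes at most 41.7 mm and 7.16 degrees, less where a joint would pass 70% of its speed; a pose out of reach is approached as far as the arm can. A call with a gripper value outside its range is refused whole. The fingers move at their own pace and stop on an object; FORCE is the grip in N (left out, the last holds). Time passes only in rows, so rows that repeat a pose let the fingers close. It gives the time, the measured TCP pose, the force, the opening and the grip force at its end, in the units of the state.
- ctrl.get_state(): the state, without advancing time (a new reading comes with each control period).
- imaging.snapshot(name): name is "side" or "top" or "wrist"; returns a dict with "pixels" (480x640x3 uint8, red, green, blue), "fx", "fy", "cx", "cy" (pixels), "pose" (4x4, takes a point from camera to world coordinates); the wrist camera has in their place "T_tool_cam" (4x4, takes a point from camera to tool coordinates, whose origin is the TCP and whose axes are the flange's). Camera axes: x right, y down, z forward; pixel columns grow to the right and rows downward; lengths in m; the calibration is good to about 2 mm. The wrist camera is an equidistant fisheye: a pixel r from the principal point sees the ray r / f radians off the axis. A picture is of the moment at which its call begins: read the wrist's pose just before it. There is no depth.
- ctrl.finish_job(): hands the job in; it is judged then, once.
The state is a dict: "time_s": time; "joint_pos": joint angles; "qvel": joint speeds; "tau": joint torques, N m; "ee_pos": TCP position; "orientation": TCP orientation; "force": force on the tool from outside, world axes, zero at the start; "torque": the same for the moment, N m; "finger_gap": finger opening in m; "finger_force": force on a finger pad.
Only numpy, scipy, OpenCV 4.12 (cv2) and the standard library are available. Lean on these libraries where they do the work, as an engineer would, in place of code of your own. Each camera call takes 0.05 s, during which the arm holds its last target. There are 200 camera calls.

## Working session

There is one attempt and no reset: what is moved stays moved. The work goes in short steps, Python scripts to look and compute and a shell command to move; the robot and the scene stay as the last step left them, time stands still between calls to the robot, and variables do not carry over. Pictures are saved under pics/ and viewed, at most 10 in all, crops included, and the job is handed in when it is done.

```bash
mkdir -p pics; python3 - <<'E'
from station import ctrl, imaging
import cv2,numpy as np
s=ctrl.get_state();print(s)
for n in("side","top"):
    d=imaging.snapshot(n);cv2.imwrite(f"pics/{n}0.png",d["pixels"][...,::-1]);print(n,d["fx"],d["fy"],d["cx"],d["cy"],np.round(d["pose"],4).tolist())
E
```

```text
{'time_s': 0.0, 'joint_pos': array([ 1.24897155e+00,  3.20321806e-01,  1.56569654e+00, -4.06204036e-05,
        1.25735608e+00, -1.99723964e-02]), 'qvel': array([-0.001948  ,  0.00096728,  0.00093487, -0.0007242 ,  0.00063516,
        0.00012411]), 'tau': array([ 4.66742895e-04, -4.12448502e+01, -2.31971258e+01,  7.26745580e-02,
        4.58617788e-02, -1.43189372e-04]), 'ee_pos': array([0.17078509, 0.54854697, 0.22409627]), 'orientation': array([-1.32477325e-04,  1.50347591e-01,  9.88632797e-01, -8.81192155e-04]), 'force': array([0.45067117, 0.40786665, 0.27503545]), 'torque': array([0.04154996, 0.00330749, 0.01591573]), 'finger_force': 0.0, 'finger_gap': 0.0912718067774411}
side 618.6361053020531 618.6361053020531 326.9945547218941 245.07872841269202 [[0.9633, -0.1703, 0.2076, 0.2975], [-0.2679, -0.661, 0.7009, -0.9909], [0.0179, -0.7308, -0.6824, 1.0325], [0.0, 0.0, 0.0, 1.0]]
top 479.73067763677096 479.73067763677096 330.51693788414394 242.22822312406953 [[0.0226, -0.988, 0.153, 0.4103], [-0.9997, -0.0224, 0.0031, -0.0403], [0.0003, -0.1531, -0.9882, 1.28], [0.0, 0.0, 0.0, 1.0]]
```

View pics/side0.png

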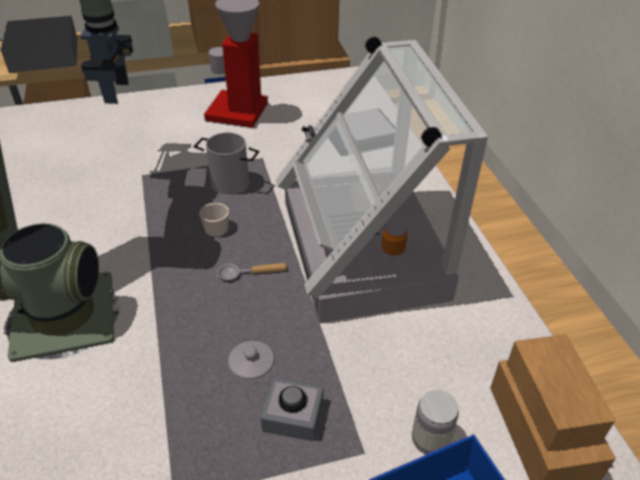

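View pics/top0.png

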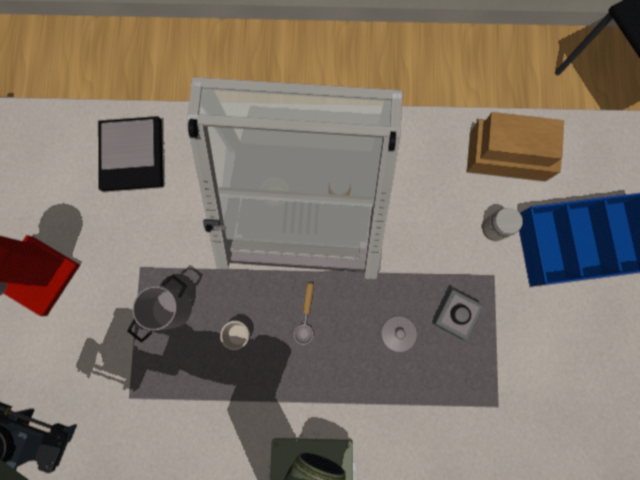

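The side view shows the hood with the clamp at about (308,131), the switch box button at (292,398) and the pot at (228,165). In the top view the clamp is at (210,225), the button at (460,314), the cup at (235,334) and the lid at (399,333). I'll enlarge the hood next.

```bash
python3 - <<'E'
import cv2,numpy as np
a=cv2.imread("pics/top0.png")[70:290,180:420];b=cv2.imread("pics/side0.png")[100:310,260:480]
cv2.imwrite("pics/ca.png",cv2.resize(a[110:220,10:210],(800,440),interpolation=3))
cv2.imwrite("pics/cb.png",cv2.resize(b[0:200,0:200],(600,600),interpolation=3))
E
```

```text
(no output)
```

View pics/ca.png

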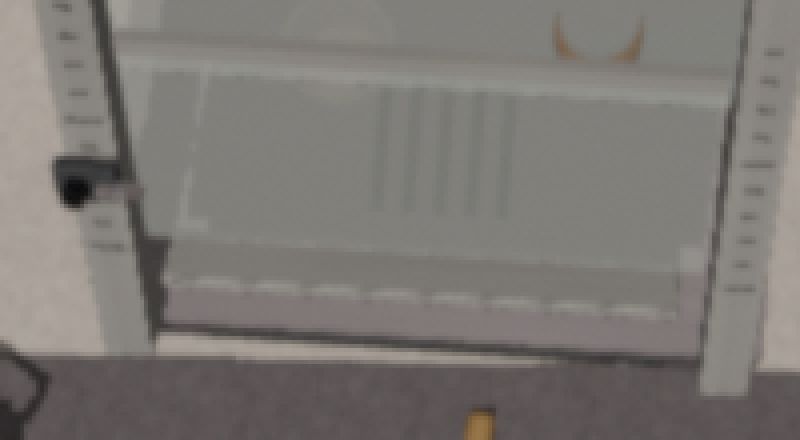

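View pics/cb.png

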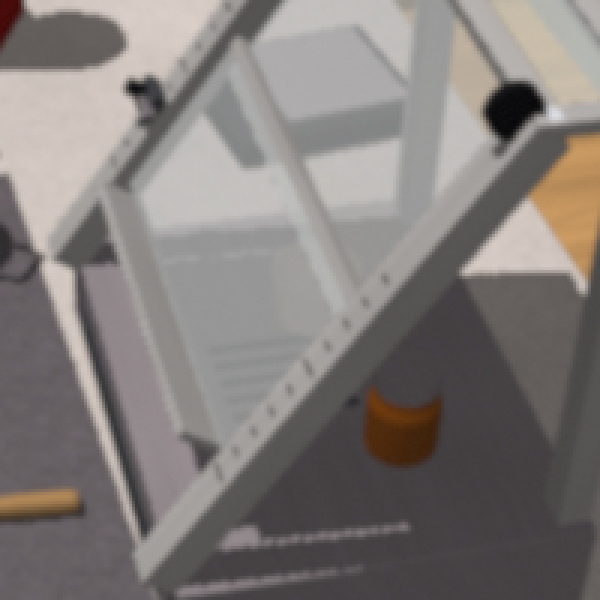

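Crop A (4x) shows the lip's outer edge from (232,250.5) to (358.7,258.7) in the full top image, and the pointer tip near (225.7,227.5). Crop B (3x) shows the lip ends at (295.7,161.7) and (321.7,245.7) in the side image.

```bash
cat >h.py <<'E'
import numpy as np
from scipy.spatial.transform import Rotation as R
C={"side":(618.636,326.9946,245.0787,np.array([[0.9633,-0.1703,0.2076,0.2975],[-0.2679,-0.661,0.7009,-0.9909],[0.0179,-0.7308,-0.6824,1.0325]])),
"top":(479.7307,330.5169,242.2282,np.array([[0.0226,-0.988,0.153,0.4103],[-0.9997,-0.0224,0.0031,-0.0403],[0.0003,-0.1531,-0.9882,1.28]]))}
def ray(n,u,v):
    f,cx,cy,P=C[n];d=P[:,:3]@[(u-cx)/f,(v-cy)/f,1];return P[:,3],d/np.linalg.norm(d)
def tri(rs):
    A=sum(np.eye(3)-np.outer(d,d) for o,d in rs);b=sum((np.eye(3)-np.outer(d,d))@o for o,d in rs)
    p=np.linalg.solve(A,b);return p,[np.linalg.norm((np.eye(3)-np.outer(d,d))@(p-o)) for o,d in rs]
def atz(n,u,v,z):
    o,d=ray(n,u,v);return o+d*(z-o[2])/d[2]
def proj(n,p):
    f,cx,cy,P=C[n];c=P[:,:3].T@(np.asarray(p)-P[:,3]);return c[:2]/c[2]*f+[cx,cy]
E
python3 - <<'E'
from h import *
np.set_printoptions(precision=4,suppress=True)
L=tri([ray("top",231.7,250.5),ray("side",295.7,161.7)]);Rr=tri([ray("top",358.7,258.7),ray("side",321.7,245.7)])
print(L,Rr,np.linalg.norm(L[0]-Rr[0]))
print("tip",tri([ray("top",225.7,227.5),ray("side",313.5,137)]))
print("fan",tri([ray("top",460.5,314),ray("side",292,396)]),atz("top",460.5,314,.069))
print("kettle top",atz("top",155,308,.13),"cup",atz("top",235,333,.055),"lid",atz("top",400,331,.03),"spoon",atz("top",309,283,.01),atz("top",303,335,.01))
print("post base", atz("top",190+130/4,180+352/4,.08),atz("top",190+725/4,180+395/4,.08))
print("plinth front",atz("top",190+160/4,180+326/4,.08),atz("top",190+700/4,180+358/4,.08), atz("side",260+140/3,100+575/3,.08))
E
```

```text
(array([0.5612, 0.1926, 0.1712]), [np.float64(0.004007487846198759), np.float64(0.0040074878461988156)]) (array([ 0.5469, -0.1037,  0.1696]), [np.float64(0.002067573749795655), np.float64(0.0020675737497955773)]) 0.2966644606119454
tip (array([0.6052, 0.1961, 0.231 ]), [np.float64(0.0045754922127432375), np.float64(0.004575492212743185)])
fan (array([ 0.4235, -0.3666,  0.0628]), [np.float64(0.00044077952628444466), np.float64(0.0004407795262844121)]) [ 0.4238 -0.365   0.069 ]
kettle top [0.4209 0.3765 0.13  ] cup [0.364 0.198 0.055] lid [ 0.3776 -0.2196  0.03  ] spoon [0.4966 0.0181 0.01  ] [0.3612 0.0297 0.01  ]
post base [0.5245 0.233  0.08  ] [ 0.506  -0.1405  0.08  ]
plinth front [0.5413 0.2151 0.08  ] [ 0.5288 -0.1246  0.08  ] [ 0.508  -0.1392  0.08  ]
```

```bash
cat >>h.py <<'E'
yaw=-0.048
def axes(yaw=yaw):
    hx=np.array([np.cos(yaw),np.sin(yaw),0]);Y=np.array([-np.sin(yaw),np.cos(yaw),0]);s,c=np.sin(np.radians(35)),np.cos(np.radians(35))
    T=s*hx+[0,0,c];X=c*hx-[0,0,s];return X,Y,T
def tgt(yaw=yaw):
    X,Y,T=axes(yaw);return R.from_matrix(np.c_[-T,Y,X])
def rel(p,Rt):
    from station import ctrl
    s=ctrl.get_state();q=s["orientation"];R0=R.from_quat(q[[1,2,3,0]])
    print("t",s["time_s"],"ee",s["ee_pos"].round(4),"shift cm",(R0.inv().apply(np.array(p)-s["ee_pos"])*100).round(2),"rot",(R0.inv()*Rt).as_rotvec().round(3),"F",s["force"].round(1),"q",s["joint_pos"].round(2))
E
python3 -c "
from h import *
rel([.38,.05,.33],tgt())"
```

```text
t 0.1 ee [0.1708 0.5486 0.2242] shift cm [-34.8  -41.41 -10.51] rot [-0.123 -0.955 -0.233] F [0.9 0.1 0.5] q [ 1.25  0.32  1.57 -0.    1.26 -0.02]
```

```bash
python3 -m creep '[[[0,0,-4,0,0,0,-1],[-8,-10,-8,0,0,0,-1],[-34.8,-41.4,-10.5,-0.12,-0.95,-0.23,-1],[-34.8,-41.4,-10.5,-0.12,-0.95,-0.23,-1],[-34.8,-41.4,-10.5,-0.12,-0.95,-0.23,-1],[-34.8,-41.4,-10.5,-0.12,-0.95,-0.23,-1],[-34.8,-41.4,-10.5,-0.12,-0.95,-0.23,-1],[-34.8,-41.4,-10.5,-0.12,-0.95,-0.23,-1],[-34.8,-41.4,-10.5,-0.12,-0.95,-0.23,-1],[-34.8,-41.4,-10.5,-0.12,-0.95,-0.23,-1]]]'
python3 -c "
from h import *
rel([.38,.05,.33],tgt())"
```

```text
time_s: 0.93
ee_pos: [0.3142, 0.2051, 0.3121]
orientation: [0.462, 0.022, 0.887, -0.011]
force: [0.8, -1.3, 0.1]
finger_gap: 0.0272
finger_force: 0.0
t 0.9333 ee [0.3142 0.2051 0.3121] shift cm [ -5.66 -15.18   4.97] rot [-0.  0. -0.] F [ 0.8 -1.3  0.1] q [ 1.3  -0.23  2.29 -1.09  1.13  0.31]
```

```bash
python3 -m creep '[[[-5.7,-15.2,5,0,0,0,-1],[-5.7,-15.2,5,0,0,0,-1],[-5.7,-15.2,5,0,0,0,-1],[-5.7,-15.2,5,0,0,0,-1],[-5.7,-15.2,5,0,0,0,-1],[-5.7,-15.2,5,0,0,0,-1],[-5.7,-15.2,5,0,0,0,-1]]]'
python3 - <<'E'
from h import *
import cv2
from station import ctrl,imaging
rel([.38,.05,.33],tgt())
d=imaging.snapshot("wrist");cv2.imwrite("pics/w1.png",d["pixels"][...,::-1]);print({k:v for k,v in d.items() if k!="pixels"})
E
```

```text
time_s: 1.52
ee_pos: [0.3802, 0.0439, 0.3304]
orientation: [0.46, 0.031, 0.887, -0.015]
force: [-0.2, 0.5, -0.1]
finger_gap: 0.0006
finger_force: 0.0
t 1.5167 ee [0.3802 0.0439 0.3304] shift cm [ 0.07  0.61 -0.03] rot [-0.016 -0.003 -0.012] F [-0.2  0.5 -0.1] q [ 0.4  -0.45  2.34 -0.87  0.51 -0.48]
{'fx': 371.64829954431775, 'fy': 371.64829954431775, 'cx': 317.75724892645036, 'cy': 239.49560783648602, 'T_tool_cam': array([[ 8.88708686e-04, -9.68746121e-01, -2.48052742e-01,
         7.02018885e-02],
       [ 9.99999078e-01,  6.06149183e-04,  1.21548020e-03,
        -6.76853796e-04],
       [-1.02713476e-03, -2.48053594e-01,  9.68745766e-01,
        -1.59849551e-01],
       [ 0.00000000e+00,  0.00000000e+00,  0.00000000e+00,
         1.00000000e+00]])}
```

View pics/w1.png

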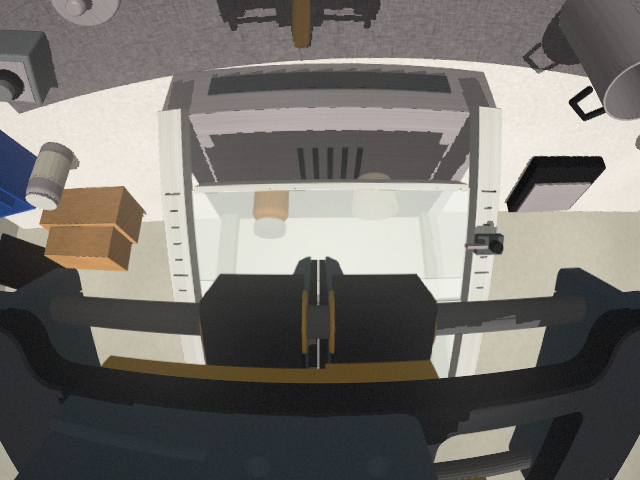

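The wrist view is upside down: the lip edge runs from about (194,188) to (468,188), and the pointer tip is at about (467,244), with its clamp on the post behind it.

```bash
cat >>h.py <<'E'
TC=np.array([[8.887e-4,-.968746,-.248053,.0702],[.999999,6.06e-4,1.2155e-3,-6.77e-4],[-1.027e-3,-.248054,.968746,-.15985]])
def wray(u,v,ee,q):
    x,y=u-317.757,v-239.496;r=np.hypot(x,y);th=r/371.648
    c=np.array([np.sin(th)*x/r,np.sin(th)*y/r,np.cos(th)]);R0=R.from_quat(np.array(q)[[1,2,3,0]])
    return R0.apply(TC[:,3])+ee,R0.apply(TC[:,:3]@c)
def wproj(p,ee,q):
    R0=R.from_quat(np.array(q)[[1,2,3,0]]);c=TC[:,:3].T@(R0.inv().apply(np.array(p)-ee)-TC[:,3])
    n=np.hypot(c[0],c[1]);return np.arctan2(n,c[2])*371.648*c[:2]/n+[317.757,239.496]
E
python3 - <<'E'
from h import *
from station import ctrl
np.set_printoptions(precision=4,suppress=True)
s=ctrl.get_state();ee,q=s["ee_pos"],s["orientation"];print(ee,q)
w=lambda u,v:wray(u,v,ee,q)
L=tri([ray("top",231.7,250.5),ray("side",295.7,161.7),w(468,188)]);Rr=tri([ray("top",358.7,258.7),ray("side",321.7,245.7),w(194,188)])
tip=tri([ray("top",225.7,227.5),ray("side",313.5,137),w(467,244)])
t2=tri([ray("top",225.7,227.5),w(467,244)])
print(L,Rr,tip,t2)
d=L[0]-Rr[0];print(np.linalg.norm(d),"yaw",np.arctan2(-d[0],d[1]))
X,Y,T=axes(np.arctan2(-d[0],d[1]));m=(L[0]+Rr[0])/2
for t in(tip[0],t2[0]):print([(t-m)@a for a in(X,Y,T)],m)
E
python3 -c "
import cv2;cv2.imwrite('pics/w1c.png',cv2.resize(cv2.imread('pics/w1.png')[165:265,420:520],None,fx=6,fy=6,interpolation=2))"
```

```text
[0.3799 0.0464 0.3298] [ 0.4597  0.0289  0.8875 -0.0139]
(array([0.5612, 0.1967, 0.171 ]), [np.float64(0.005131961397304357), np.float64(0.005188086079240843), np.float64(0.0059253691039132675)]) (array([ 0.5473, -0.103 ,  0.1699]), [np.float64(0.002496218370405706), np.float64(0.0018477860448938566), np.float64(0.0013763576821251603)]) (array([0.6059, 0.2025, 0.2245]), [np.float64(0.0057836643374835385), np.float64(0.006047401668049599), np.float64(0.004335590597656298)]) (array([0.6007, 0.2015, 0.2249]), [np.float64(0.0034660929589407), np.float64(0.0034660929589407437)])
0.3000781255802957 yaw -0.04617613448436921
[np.float64(0.00538685061266193), np.float64(0.15788982195961643), np.float64(0.06973175150378541)] [0.5543 0.0468 0.1704]
[np.float64(0.000965780880678553), np.float64(0.15660643149458003), np.float64(0.06710715339937597)] [0.5543 0.0468 0.1704]
```

View pics/w1c.png

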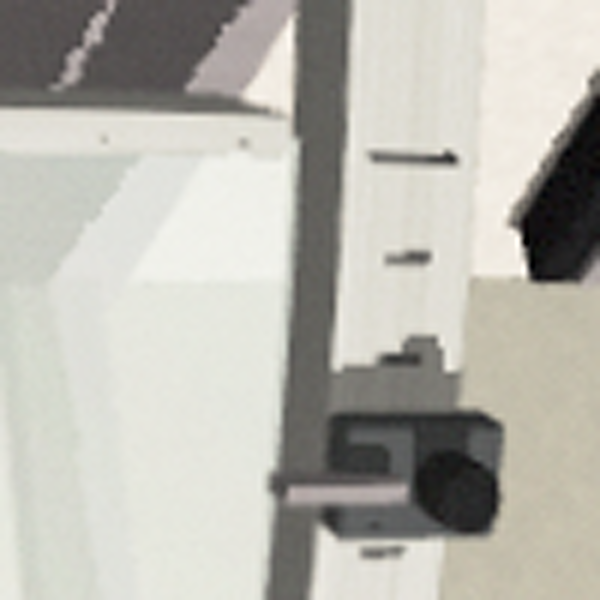

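The 6x crop puts the pointer tip at (466.7,246.8) and the centre of the lip face at its left end at row 187. So the window must rise about 69 mm. I'll move below the lip.

```bash
python3 - <<'E'
from h import *
X,Y,T=axes(-.047);m=np.array([.5543,.0468,.1704])
rel(m-.07*X-.045*T,tgt(-.047));rel(m+.013*X-.04*T,tgt(-.047))
E
```

```text
t 1.5667 ee [0.3799 0.0464 0.3298] shift cm [ 7.51  0.99 16.43] rot [-0.013 -0.004 -0.011] F [-0.5  0.8  0.1] q [ 0.41 -0.45  2.34 -0.87  0.51 -0.48]
t 1.5667 ee [0.3799 0.0464 0.3298] shift cm [ 6.97  1.1  24.73] rot [-0.013 -0.004 -0.011] F [-0.5  0.8  0.1] q [ 0.41 -0.45  2.34 -0.87  0.51 -0.48]
```

```bash
python3 -m creep '[[[4,0,0,0,0,0,-1],[7.5,0.3,3,0,0,0,-1],[7.5,1,7,0,0,0,-1],[7.5,1,11,0,0,0,-1],[7.5,1,14,0,0,0,-1],[7.5,1,16.4,0,0,0,-1],[7.5,1,16.4,0,0,0,-1],[7.5,1,16.4,0,0,0,-1]]]'
python3 - <<'E'
from h import *
X,Y,T=axes(-.047);m=np.array([.5543,.0468,.1704])
rel(m-.07*X-.045*T,tgt(-.047));rel(m+.013*X-.04*T,tgt(-.047))
E
```

```text
time_s: 2.23
ee_pos: [0.4521, 0.0499, 0.2504]
orientation: [0.435, 0.021, 0.9, -0.008]
force: [-0.0, 0.3, -0.2]
finger_gap: 0.0004
finger_force: 0.0
t 2.2333 ee [0.4521 0.0499 0.2504] shift cm [4.82 0.13 6.26] rot [ 0.004 -0.06  -0.002] F [-0.   0.3 -0.2] q [ 0.24 -0.19  2.4  -1.34  0.23 -0.05]
t 2.2333 ee [0.4521 0.0499 0.2504] shift cm [ 3.82  0.1  14.52] rot [ 0.004 -0.06  -0.002] F [-0.   0.3 -0.2] q [ 0.24 -0.19  2.4  -1.34  0.23 -0.05]
```

```bash
cat >k.py <<'E'
from h import *
from scipy.optimize import least_squares
def fk(q,P):
    h,a,b,c,r0,e=P
    A=R.from_euler('z',q[0]);B=A*R.from_euler('y',q[1]);D=B*R.from_euler('y',q[2]);W=D*R.from_euler('z',q[3])*R.from_euler('y',q[4])
    p=np.array([0,0,h])+A.apply([r0,0,0])+B.apply([0,0,a])+D.apply([e,0,b])+W.apply([0,0,c])
    return p,W*R.from_euler('z',q[5])
D=[([1.24897,.32032,1.5657,0,1.2574,-.02],(.1708,.5485,.2241)),([1.3,-.23,2.29,-1.09,1.13,.31],(.3142,.2051,.3121)),([.41,-.45,2.34,-.87,.51,-.48],(.3799,.0464,.3298)),([.24,-.19,2.4,-1.34,.23,-.05],(.4521,.0499,.2504))]
f=least_squares(lambda P:np.concatenate([fk(q,P)[0]-np.array(p) for q,p in D]+[.02*(P-[.3,.4,.4,.25,0,0])]),[.3,.4,.4,.25,0,0])
P=f.x
lo=np.array([-3.11,-.84,.21,-1.34,.05,-2.56]);hi=np.array([3.11,2.01,2.61,4.49,2.63,2.56])
def ik(p,Rt,q0):
    def g(q):
        a,W=fk(q,P);return np.r_[(a-p)*5,(W.inv()*Rt).as_rotvec()]
    s=least_squares(g,np.clip(q0,lo+.01,hi-.01),bounds=(lo,hi));return s.x,np.abs(s.fun).max()
def rt(beta,yaw=-.047):
    z=np.array([np.cos(yaw)*np.cos(beta),np.sin(yaw)*np.cos(beta),-np.sin(beta)]);Y=np.array([-np.sin(yaw),np.cos(yaw),0]);return R.from_matrix(np.c_[np.cross(Y,z),Y,z])
E
python3 - <<'E'
from k import *
from station import ctrl
np.set_printoptions(precision=3,suppress=True)
print(P,np.abs(f.fun[:-6]).max())
print("ori", [fk(q,P)[1].as_matrix()[:,0] for q,_ in D[:1]])
X,Y,T=axes(-.047);m=np.array([.5543,.0468,.1704])
for b in(10,15,20,35,50):
  Rt=rt(np.radians(b));z=Rt.as_matrix()[:,2];up=-Rt.as_matrix()[:,0]
  for s in(-.02,0,.07):
    tip=m+X*.022-T*.004+T*s   # contact point at fingertip top corner
    if b>=35: tip=m-T*.004+T*s+z*.022
    p=tip-up*.016-z*.011
    print(b,s,[ (q.round(2),round(e,3)) for q,e in (ik(p,Rt,[.1,0,2,0,.3,0]),ik(p,Rt,[.1,0,2,3.14,.3,-3.1+.9]))])
E
```

```text
[0.133 0.576 0.396 0.307 0.024 0.025] 0.010657729642701563
ori [array([-0.297, -0.955,  0.002])]
10 -0.02 [(array([ 0.11,  0.12,  2.27, -1.34,  0.05,  1.43]), np.float64(0.653)), (array([-0.15,  0.27,  2.49,  2.55,  0.71, -2.56]), np.float64(0.396))]
10 0 [(array([ 0.1 ,  0.11,  2.25, -1.34,  0.05,  1.43]), np.float64(0.625)), (array([-0.14,  0.25,  2.47,  2.55,  0.7 , -2.56]), np.float64(0.371))]
10 0.07 [(array([ 0.09,  0.1 ,  2.17, -1.34,  0.05,  1.41]), np.float64(0.531)), (array([-0.12,  0.2 ,  2.37,  2.55,  0.63, -2.56]), np.float64(0.291))]
15 -0.02 [(array([ 0.11,  0.12,  2.27, -1.34,  0.05,  1.44]), np.float64(0.575)), (array([-0.12,  0.25,  2.48,  2.55,  0.64, -2.56]), np.float64(0.346))]
15 0 [(array([ 0.1 ,  0.12,  2.25, -1.34,  0.05,  1.43]), np.float64(0.547)), (array([-0.12,  0.23,  2.45,  2.55,  0.62, -2.56]), np.float64(0.321))]
15 0.07 [(array([ 0.09,  0.1 ,  2.17, -1.34,  0.05,  1.42]), np.float64(0.452)), (array([-0.09,  0.18,  2.35,  2.56,  0.53, -2.56]), np.float64(0.247))]
20 -0.02 [(array([ 0.12,  0.13,  2.27, -1.34,  0.06,  1.45]), np.float64(0.498)), (array(
[... 577 characters left out ...]
), np.float64(0.235)), (array([ 0.  ,  0.17,  2.36,  2.6 ,  0.24, -2.56]), np.float64(0.158))]
35 0.07 [(array([ 0.14,  0.12,  2.18, -1.34,  0.13,  1.46]), np.float64(0.137)), (array([ 0.04,  0.12,  2.23,  2.62,  0.1 , -2.56]), np.float64(0.117))]
50 -0.02 [(array([ 0.16,  0.17,  2.29, -1.34,  0.13,  1.5 ]), np.float64(0.037)), (array([ 0.07,  0.17,  2.32,  2.65,  0.05, -2.56]), np.float64(0.096))]
50 0 [(array([ 0.16,  0.16,  2.27, -1.34,  0.13,  1.5 ]), np.float64(0.007)), (array([ 0.06,  0.16,  2.3 ,  2.65,  0.05, -2.56]), np.float64(0.097))]
50 0.07 [(array([ 0.14,  0.13,  2.11, -0.51,  0.25,  0.64]), np.float64(0.0)), (array([ 0.14,  0.13,  2.11, -0.51,  0.25,  0.64]), np.float64(0.0))]
```

```bash
sed -i "s/R.from_euler('z',q\[5\])/R.from_euler('z',q[5]+np.pi\/2)/" k.py
python3 - <<'E'
from k import *
np.set_printoptions(precision=3,suppress=True)
X,Y,T=axes(-.047);m=np.array([.5543,.0468,.1704])
for b in(10,20,35,50):
  R0=rt(np.radians(b));z=R0.as_matrix()[:,2];up=-R0.as_matrix()[:,0]
  for s in(-.02,0.07):
    tip=m+X*.022-T*.004+T*s
    if b>=35: tip=m-T*.004+T*s+z*.022
    p=tip-up*.016-z*.011
    for k in(0,180):
      Rt=R0*R.from_euler('z',k,degrees=True);best=[]
      for q4 in(0,1.5,-1.3,3.14,4.4):
        for q6 in(-1.6,0,1.6):
          q,e=ik(p,Rt,[.1,.1,2.2,q4,.3,q6]);
          if e<.01:best.append(tuple(q.round(1)))
      print(b,s,k,set(tuple(map(float,x)) for x in best))
E
```

```text
10 -0.02 0 set()
10 -0.02 180 set()
10 0.07 0 {(0.2, 0.5, 2.6, 3.4, 1.3, 1.5)}
10 0.07 180 {(0.2, 0.5, 2.6, 3.4, 1.3, -1.6)}
20 -0.02 0 set()
20 -0.02 180 set()
20 0.07 0 {(0.2, 0.3, 2.5, 3.4, 0.9, 1.5)}
20 0.07 180 {(0.2, 0.3, 2.5, 3.4, 0.9, -1.7)}
35 -0.02 0 {(0.2, 0.3, 2.5, 3.5, 0.6, 1.4)}
35 -0.02 180 {(0.2, 0.3, 2.5, 3.5, 0.6, -1.7)}
35 0.07 0 {(0.2, 0.2, 2.3, 3.7, 0.3, 1.1)}
35 0.07 180 {(0.2, 0.2, 2.3, 3.7, 0.3, -2.0)}
50 -0.02 0 {(0.2, 0.2, 2.3, 4.4, 0.1, 0.5)}
50 -0.02 180 {(0.2, 0.2, 2.3, 4.3, 0.1, -2.6)}
50 0.07 0 {(0.1, 0.1, 2.1, -0.5, 0.2, -0.9)}
50 0.07 180 {(0.1, 0.1, 2.1, -0.5, 0.2, 2.2)}
```

```bash
cat >plan.py <<'E'
from k import *
from station import ctrl
np.set_printoptions(precision=3,suppress=True)
s=ctrl.get_state();qc=s["joint_pos"];W0=R.from_quat(s["orientation"][[1,2,3,0]])
p,W=fk(qc,P);print("err",p-s["ee_pos"],(W.inv()*W0).as_rotvec(),qc)
X,Y,T=axes(-.047);m=np.array([.5543,.0468,.1704])
Rt=rt(np.radians(35))*R.from_euler('z',180,degrees=True)
for g in([.40,.05,.27],[.44,.05,.25],[.42,.05,.31]):
  q,e=ik(np.array(g),Rt,[.2,.2,2.4,3.4,.5,-1.7]);print(g,q,e)
E
python3 plan.py
```

```text
err [-0.001 -0.008  0.001] [-0.  0. -0.] [ 0.241 -0.192  2.402 -1.345  0.226 -0.048]
[0.4, 0.05, 0.27] [ 0.322 -0.307  2.541  4.352  0.291 -2.56 ] 0.07457312572666279
[0.44, 0.05, 0.25] [ 0.302 -0.194  2.487  4.348  0.297 -2.56 ] 0.02352746500176197
[0.42, 0.05, 0.31] [ 0.19  -0.333  2.463  4.262  0.134 -2.56 ] 0.11045032833598023
```

```bash
sed -i 's/h,a,b,c,r0,e=P/h,a,b,c,r0,e,l=P/; s/D.apply(\[e,0,b\])/D.apply([e,l,b])/; s/\.25,0,0\])\]),\[\.3,\.4,\.4,\.25,0,0\]/.25,0,0,0])]),[.3,.4,.4,.25,0,0,0]/; s/\.02\*(P/.005*(P/; s/(\[\.24,-\.19,2\.4,-1\.34,\.23,-\.05\]/([.241,-.192,2.402,-1.345,.226,-.048]/' k.py
cat >plan.py <<'E'
from k import *
from station import ctrl
np.set_printoptions(precision=3,suppress=True)
s=ctrl.get_state();qc=s["joint_pos"];W0=R.from_quat(s["orientation"][[1,2,3,0]])
p,W=fk(qc,P);print("err",p-s["ee_pos"],P,np.abs(f.fun).max())
X,Y,T=axes(-.047);m=np.array([.5543,.0468,.1704])
for y in(.06,.1):
 for b in(30,35):
  Rt=rt(np.radians(b),y)*R.from_euler('z',180,degrees=True)
  for g in([.44,.045,.25],m-.07*X-.045*T,m+.013*X-.04*T,m+.013*X+.06*T):
   q,e=ik(np.array(g),Rt,[.1,.2,2.4,3.1,.5,-1.6]);print(y,b,np.round(g,3),q,round(e,3))
E
python3 plan.py
```

```text
err [ 0.  0. -0.] [0.135 0.59  0.41  0.322 0.007 0.024 0.011] 0.0009482450587208874
0.06 30 [0.44  0.045 0.25 ] [ 0.107 -0.209  2.545  3.31   0.244 -1.711] 0.0
0.06 30 [0.471 0.051 0.174] [ 0.123  0.054  2.61   3.253  0.531 -1.633] 0.039
0.06 30 [0.542 0.047 0.13 ] [ 0.075  0.319  2.584  3.159  0.809 -1.576] 0.0
0.06 30 [0.599 0.045 0.212] [ 0.053  0.157  2.352  3.127  0.414 -1.561] 0.0
0.06 35 [0.44  0.045 0.25 ] [ 0.103 -0.227  2.474  3.639  0.074 -2.042] 0.0
0.06 35 [0.471 0.051 0.174] [ 0.115  0.031  2.583  3.248  0.435 -1.636] 0.0
0.06 35 [0.542 0.047 0.13 ] [ 0.074  0.255  2.519  3.162  0.592 -1.58 ] 0.0
0.06 35 [0.599 0.045 0.212] [ 0.053  0.131  2.287  3.119  0.237 -1.552] 0.0
0.1 30 [0.44  0.045 0.25 ] [ 0.039 -0.21   2.545  2.922  0.246 -1.388] 0.0
0.1 30 [0.471 0.051 0.174] [ 0.065  0.051  2.61   3.083  0.527 -1.539] 0.041
0.1 30 [0.542 0.047 0.13 ] [ 0.033  0.319  2.585  3.061  0.81  -1.549] 0.0
0.1 30 [0.599 0.045 0.212] [ 0.019  0.157  2.352  2.967  0.418 -1.452] 0.0
0.1 35 [0.44  0.045 0.25 ] [ 0.044 -0.228  2.475  2.518  0.079 -0.981] 0.0
0.1 35 [0.471 0.051 0.174] [ 0.065  0.03   2.585  3.072  0.434 -1.528] 0.0
0.1 35 [0.542 0.047 0.13 ] [ 0.036  0.255  2.52   3.048  0.594 -1.53 ] 0.0
0.1 35 [0.599 0.045 0.212] [ 0.022  0.131  2.287  2.875  0.244 -1.356] 0.0
```

```bash
cat >path.py <<'E'
from k import *
from station import ctrl
import sys
np.set_printoptions(precision=2,suppress=True)
s=ctrl.get_state();qc=s["joint_pos"];R0=R.from_quat(s["orientation"][[1,2,3,0]]);p0=s["ee_pos"]
g=np.array(eval(sys.argv[1]));n=int(sys.argv[2]);prev=R0
print(qc,s["force"])
for i in range(1,n+1):
    q=qc+(g-qc)*i/n;p,W=fk(q,P);d=R0.inv().apply(p-p0)*100;r=(R0.inv()*W).as_rotvec()
    print([round(float(x),2) for x in d]+[round(float(x),3) for x in r],"step",round((prev.inv()*W).magnitude(),3),p.round(3));prev=W
E
python3 path.py "[.12,-.25,2.4,0,.5,-.45]" 10; python3 path.py "[.12,-.22,2.4,1.2,.45,-.9]" 3
```

```text
[ 0.24 -0.19  2.4  -1.34  0.23 -0.05] [-0.04  0.26 -0.23]
[0.89, -1.3, -0.15, 0.033, 0.028, 0.099] step 0.108 [0.45 0.04 0.24]
[2.0, -2.4, -0.39, 0.063, 0.059, 0.198] step 0.108 [0.44 0.03 0.24]
[3.29, -3.25, -0.69, 0.09, 0.094, 0.297] step 0.108 [0.42 0.02 0.23]
[4.7, -3.81, -1.06, 0.113, 0.133, 0.395] step 0.108 [0.41 0.01 0.22]
[6.19, -4.06, -1.49, 0.131, 0.175, 0.493] step 0.108 [0.4  0.01 0.21]
[7.7, -3.98, -1.97, 0.144, 0.219, 0.59] step 0.108 [0.39 0.01 0.2 ]
[9.16, -3.56, -2.5, 0.152, 0.266, 0.687] step 0.108 [0.37 0.02 0.19]
[10.51, -2.8, -3.09, 0.153, 0.315, 0.783] step 0.108 [0.36 0.03 0.19]
[11.69, -1.71, -3.71, 0.147, 0.365, 0.879] step 0.108 [0.35 0.04 0.18]
[12.64, -0.34, -4.37, 0.135, 0.416, 0.974] step 0.108 [0.34 0.05 0.18]
[ 0.24 -0.19  2.4  -1.34  0.23 -0.05] [-0.04  0.26 -0.23]
[6.6, -0.53, -0.83, 0.05, 0.209, 0.567] step 0.606 [0.4  0.05 0.2 ]
[9.97, 5.81, -2.9, -0.025, 0.429, 1.131] step 0.61 [0.37 0.11 0.19]
[4.42, 13.64, -5.27, -0.25, 0.576, 1.694] step 0.619 [0.39 0.19 0.25]
```

```bash
python3 -m creep '[[[0.9,-1.3,-0.15,0.03,0.03,0.1,-1],[2,-2.4,-0.4,0.06,0.06,0.2,-1],[3.3,-3.2,-0.7,0.09,0.09,0.3,-1],[4.7,-3.8,-1.1,0.11,0.13,0.4,-1],[6.2,-4,-1.5,0.13,0.18,0.49,-1],[7.7,-4,-2,0.14,0.22,0.59,-1],[7.7,-4,-2,0.14,0.22,0.59,-1]]]'; python3 path.py "[.12,-.25,2.4,0.4,.5,-.6]" 9
```

```text
time_s: 2.82
ee_pos: [0.384, 0.0122, 0.2014]
orientation: [0.315, 0.314, 0.894, 0.059]
force: [-0.5, -0.7, -0.4]
finger_gap: 0.0006
finger_force: 0.0
[ 0.16 -0.23  2.4  -0.52  0.39 -0.31] [-0.5  -0.75 -0.36]
[1.1, 0.02, -0.05, -0.0, 0.038, 0.066] step 0.076 [0.38 0.02 0.2 ]
[2.27, 0.15, -0.18, -0.003, 0.077, 0.132] step 0.076 [0.37 0.03 0.19]
[3.45, 0.43, -0.36, -0.008, 0.116, 0.197] step 0.076 [0.36 0.04 0.19]
[4.6, 0.86, -0.59, -0.015, 0.157, 0.262] step 0.077 [0.36 0.05 0.18]
[5.72, 1.44, -0.88, -0.024, 0.197, 0.326] step 0.077 [0.35 0.06 0.18]
[6.77, 2.18, -1.23, -0.036, 0.239, 0.39] step 0.077 [0.35 0.07 0.18]
[7.75, 3.06, -1.64, -0.05, 0.28, 0.454] step 0.077 [0.34 0.08 0.18]
[8.63, 4.07, -2.1, -0.068, 0.322, 0.517] step 0.077 [0.34 0.1  0.18]
[9.39, 5.21, -2.63, -0.087, 0.363, 0.58] step 0.078 [0.34 0.11 0.19]
```

Works as planned, with joint 4 at -0.52. Next waypoint.

```bash
python3 -m creep '[[[1.7,0.1,-0.1,0,0.06,0.1,-1],[3.5,0.4,-0.4,-0.01,0.12,0.2,-1],[4.6,0.9,-0.6,-0.015,0.157,0.26,-1],[5.7,1.4,-0.9,-0.024,0.197,0.326,-1],[6.8,2.2,-1.2,-0.036,0.24,0.39,-1],[7.7,3.1,-1.6,-0.05,0.28,0.45,-1],[8.6,4.1,-2.1,-0.07,0.32,0.52,-1],[9.4,5.2,-2.6,-0.09,0.36,0.58,-1],[9.4,5.2,-2.6,-0.09,0.36,0.58,-1]]]'; python3 path.py "[.12,-.22,2.4,1.5,.48,-1.0]" 9
```

```text
time_s: 3.57
ee_pos: [0.34, 0.1122, 0.1891]
orientation: [0.137, 0.523, 0.806, 0.24]
force: [-0.3, 0.5, -1.5]
finger_gap: 0.0005
finger_force: 0.0
[ 0.12 -0.25  2.4   0.4   0.49 -0.61] [-0.32  0.46 -1.54]
[1.29, 1.2, 0.05, -0.032, 0.046, 0.064] step 0.086 [0.34 0.13 0.2 ]
[2.58, 2.48, 0.0, -0.067, 0.091, 0.129] step 0.086 [0.35 0.14 0.2 ]
[3.71, 3.88, -0.14, -0.102, 0.133, 0.194] step 0.085 [0.35 0.16 0.21]
[4.66, 5.38, -0.38, -0.139, 0.173, 0.26] step 0.085 [0.36 0.17 0.22]
[5.41, 6.95, -0.69, -0.178, 0.211, 0.326] step 0.085 [0.37 0.18 0.23]
[5.96, 8.58, -1.08, -0.217, 0.246, 0.393] step 0.085 [0.38 0.19 0.24]
[6.3, 10.23, -1.53, -0.258, 0.279, 0.46] step 0.085 [0.39 0.2  0.26]
[6.43, 11.89, -2.03, -0.299, 0.309, 0.528] step 0.085 [0.4  0.21 0.27]
[6.34, 13.52, -2.58, -0.341, 0.337, 0.596] step 0.085 [0.41 0.21 0.28]
```

```bash
python3 -m creep '[[[1.3,1.2,0,-0.03,0.05,0.065,-1],[2.6,2.5,0,-0.07,0.09,0.13,-1],[3.7,3.9,-0.1,-0.1,0.13,0.19,-1],[4.7,5.4,-0.4,-0.14,0.17,0.26,-1],[5.4,7,-0.7,-0.18,0.21,0.33,-1],[6,8.6,-1.1,-0.22,0.25,0.39,-1],[6.3,10.2,-1.5,-0.26,0.28,0.46,-1],[6.4,11.9,-2,-0.3,0.31,0.53,-1],[6.3,13.5,-2.6,-0.34,0.34,0.6,-1],[6.3,13.5,-2.6,-0.34,0.34,0.6,-1]]]'; python3 path.py "[.1,-.15,2.45,2.5,.45,-1.35]" 9
```

```text
time_s: 4.4
ee_pos: [0.4075, 0.2083, 0.2849]
orientation: [0.011, 0.659, 0.577, 0.483]
force: [-0.8, -0.2, -0.9]
finger_gap: 0.0006
finger_force: 0.0
[ 0.1  -0.22  2.4   1.5   0.49 -1.  ] [-0.76 -0.2  -0.94]
[0.1, 1.2, 0.16, -0.038, 0.017, 0.066] step 0.078 [0.42 0.21 0.29]
[0.22, 2.36, 0.32, -0.076, 0.031, 0.132] step 0.078 [0.43 0.2  0.3 ]
[0.15, 3.55, 0.41, -0.116, 0.042, 0.199] step 0.078 [0.44 0.2  0.3 ]
[-0.1, 4.75, 0.45, -0.156, 0.051, 0.266] step 0.078 [0.45 0.19 0.31]
[-0.53, 5.92, 0.44, -0.196, 0.056, 0.333] step 0.078 [0.46 0.19 0.31]
[-1.14, 7.06, 0.38, -0.237, 0.058, 0.4] step 0.078 [0.46 0.18 0.32]
[-1.92, 8.13, 0.27, -0.277, 0.058, 0.467] step 0.079 [0.47 0.17 0.32]
[-2.86, 9.12, 0.12, -0.318, 0.055, 0.535] step 0.079 [0.48 0.16 0.32]
[-3.96, 10.02, -0.08, -0.359, 0.049, 0.602] step 0.079 [0.49 0.14 0.32]
```

```bash
python3 -m creep '[[[0.1,1.2,0.2,-0.04,0.02,0.065,-1],[0.2,2.4,0.3,-0.08,0.03,0.13,-1],[0.15,3.6,0.4,-0.12,0.04,0.2,-1],[-0.1,4.8,0.45,-0.16,0.05,0.27,-1],[-0.5,5.9,0.4,-0.2,0.055,0.33,-1],[-1.1,7.1,0.4,-0.24,0.06,0.4,-1],[-1.9,8.1,0.3,-0.28,0.06,0.47,-1],[-2.9,9.1,0.1,-0.32,0.055,0.535,-1],[-4,10,-0.1,-0.36,0.05,0.6,-1],[-4,10,-0.1,-0.36,0.05,0.6,-1]]]'; python3 path.py "[.115,.02,2.57,3.25,.435,-1.636]" 9
```

```text
time_s: 5.23
ee_pos: [0.4863, 0.1436, 0.3158]
orientation: [-0.03, 0.775, 0.264, 0.573]
force: [-0.6, 0.1, 0.5]
finger_gap: 0.0004
finger_force: 0.0
[ 0.09 -0.15  2.46  2.49  0.46 -1.35] [-0.56  0.15  0.49]
[-1.46, 0.7, 0.39, -0.024, -0.023, 0.051] step 0.061 [0.49 0.13 0.3 ]
[-2.92, 1.26, 0.7, -0.049, -0.048, 0.101] step 0.061 [0.49 0.12 0.29]
[-4.48, 1.8, 0.95, -0.076, -0.075, 0.149] step 0.062 [0.49 0.12 0.28]
[-6.13, 2.32, 1.11, -0.103, -0.103, 0.197] step 0.062 [0.49 0.1  0.26]
[-7.86, 2.79, 1.19, -0.132, -0.134, 0.244] step 0.063 [0.49 0.09 0.25]
[-9.67, 3.23, 1.17, -0.161, -0.166, 0.289] step 0.063 [0.49 0.08 0.23]
[-11.54, 3.61, 1.06, -0.191, -0.201, 0.334] step 0.064 [0.49 0.07 0.22]
[-13.46, 3.94, 0.85, -0.222, -0.236, 0.377] step 0.064 [0.48 0.06 0.2 ]
[-15.43, 4.21, 0.53, -0.254, -0.274, 0.42] step 0.065 [0.48 0.05 0.18]
```

```bash
python3 -m creep '[[[-1.5,0.7,0.2,-0.025,-0.025,0.05,-1],[-2.9,1.3,0.4,-0.05,-0.05,0.1,-1],[-4.5,1.8,0.6,-0.075,-0.075,0.15,-1],[-6.1,2.3,0.7,-0.1,-0.1,0.2,-1],[-7.9,2.8,0.8,-0.13,-0.13,0.24,-1],[-9.7,3.2,0.8,-0.16,-0.17,0.29,-1],[-11.5,3.6,0.7,-0.19,-0.2,0.33,-1],[-13.5,3.9,0.5,-0.22,-0.24,0.38,-1],[-15.4,4.2,0.2,-0.254,-0.274,0.42,-1],[-15.4,4.2,0.2,-0.254,-0.274,0.42,-1]]]'; cat >n.py <<'E'
from k import *
Rt=rt(np.radians(35),.065)*R.from_euler('z',180,degrees=True)
X,Y,T=axes(-.047);m=np.array([.5543,.0468,.1704])
rel(m-.06*X-.045*T,Rt);rel(m+.012*X-.035*T,Rt);rel(m+.012*X-.02*T,Rt)
E
python3 n.py
```

```text
time_s: 6.07
ee_pos: [0.4747, 0.0512, 0.1856]
orientation: [-0.016, 0.881, 0.026, 0.471]
force: [-1.2, 0.2, -0.0]
finger_gap: 0.0007
finger_force: 0.0
t 6.0667 ee [0.4747 0.0512 0.1856] shift cm [-1.21  0.12  1.37] rot [ 0.002 -0.022 -0.005] F [-1.2  0.2 -0. ] q [ 0.11  0.01  2.57  3.24  0.42 -1.63]
t 6.0667 ee [0.4747 0.0512 0.1856] shift cm [-0.39  0.83  8.56] rot [ 0.002 -0.022 -0.005] F [-1.2  0.2 -0. ] q [ 0.11  0.01  2.57  3.24  0.42 -1.63]
t 6.0667 ee [0.4747 0.0512 0.1856] shift cm [1.11 0.92 8.59] rot [ 0.002 -0.022 -0.005] F [-1.2  0.2 -0. ] q [ 0.11  0.01  2.57  3.24  0.42 -1.63]
```

```bash
python3 -m creep '[[[-1.2,0.1,1.4,0,-0.02,0,-1],[-1.2,0.1,2,0,-0.02,0,-1],[-1,0.3,4,0,-0.02,0,-1],[-0.7,0.5,6,0,-0.02,0,-1],[-0.5,0.7,7.5,0,-0.02,0,-1],[-0.4,0.8,8.5,0,-0.02,0,-1],[-0.4,0.8,8.5,0,-0.02,0,-1],[-0.4,0.8,8.5,0,-0.02,0,-1]]]';python3 n.py; python3 - <<'E'
from station import ctrl,imaging
import cv2
s=ctrl.get_state();print(s["ee_pos"],s["orientation"])
cv2.imwrite("pics/w2.png",imaging.snapshot("wrist")["pixels"][...,::-1])
E
```

```text
time_s: 6.73
ee_pos: [0.5452, 0.0466, 0.1377]
orientation: [-0.015, 0.885, 0.025, 0.465]
force: [-0.1, 0.2, 0.3]
finger_gap: 0.0005
finger_force: 0.0
t 6.7333 ee [0.5452 0.0466 0.1377] shift cm [-1.23 -0.76 -7.11] rot [ 0.004 -0.008 -0.008] F [-0.1  0.2  0.3] q [ 0.07  0.24  2.5   3.15  0.57 -1.57]
t 6.7333 ee [0.5452 0.0466 0.1377] shift cm [-0.3  -0.07  0.07] rot [ 0.004 -0.008 -0.008] F [-0.1  0.2  0.3] q [ 0.07  0.24  2.5   3.15  0.57 -1.57]
t 6.7333 ee [0.5452 0.0466 0.1377] shift cm [1.2  0.01 0.08] rot [ 0.004 -0.008 -0.008] F [-0.1  0.2  0.3] q [ 0.07  0.24  2.5   3.15  0.57 -1.57]
[0.54521635 0.04662791 0.13771178] [-0.01530222  0.88488654  0.02454635  0.46490765]
```

View pics/w2.png

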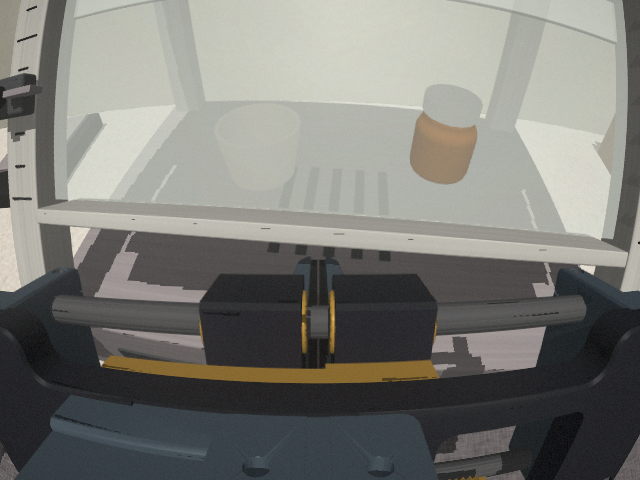

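The lip face runs from about (40,213) to (625,255). The fingertips at (318,260) are below its underside, and the pointer tip is at about (37,90).

```bash
python3 - <<'E'
from k import *
ee=np.array([.54522,.04663,.13771]);q=[-.0153,.88489,.02455,.46491]
X,Y,T=axes(-.047);m=np.array([.5543,.0468,.1704])
for n,p in(("m",m),("L",m+.15*Y),("R",m-.15*Y),("tip",m+.154*Y+.069*T)):print(n,wproj(p,ee,q))
zt=R.from_quat(np.array(q)[[1,2,3,0]]).as_matrix()
print("fingertip top",wproj(ee+.011*zt[:,2]+.016*zt[:,0],ee,q),wproj(ee+.011*zt[:,2],ee,q))
E
```

```text
m [319.46372392 239.57678625]
L [ 44.78426375 218.43062678]
R [618.06113578 262.58621864]
tip [38.67874291 91.8126567 ]
fingertip top [318.69753393 260.5037064 ] [318.64345073 291.22438156]
```

```bash
python3 -m creep '[[[0.5,0.03,0,0,0,0,-1],[1,0.06,0,0,0,0,-1],[1.4,0.08,0,0,0,0,-1],[1.7,0.1,0,0,0,0,-1],[2,0.11,0,0,0,0,-1],[2.2,0.12,0,0,0,0,-1],[2.4,0.13,0,0,0,0,-1]]]'
```

```text
time_s: 7.37
ee_pos: [0.5582, 0.0456, 0.1572]
orientation: [-0.015, 0.885, 0.024, 0.464]
force: [-4.3, 0.9, -1.8]
finger_gap: 0.0005
finger_force: 1.8
```

```bash
python3 -m creep '[[[0.3,0.02,0,0,0,0,-1],[0.6,0.03,0,0,0,0,-1],[0.9,0.05,0,0,0,0,-1],[1.2,0.07,0,0,0,0,-1],[1.5,0.08,0,0,0,0,-1]]]'; python3 n.py|tail -1;  python3 - <<'E'
from station import ctrl,imaging
import cv2
s=ctrl.get_state();print(s["force"],s["ee_pos"],s["orientation"])
cv2.imwrite("pics/w3.png",imaging.snapshot("wrist")["pixels"][...,::-1])
E
```

```text
time_s: 7.78
ee_pos: [0.5676, 0.0451, 0.1701]
orientation: [-0.015, 0.885, 0.024, 0.465]
force: [-4.2, 0.2, -1.7]
finger_gap: 0.0004
finger_force: 1.9
t 7.7833 ee [0.5676 0.0451 0.1701] shift cm [-2.73 -0.25  0.08] rot [ 0.005 -0.008 -0.009] F [-4.2  0.2 -1.7] q [ 0.06  0.18  2.41  3.14  0.42 -1.57]
[-4.23273537  0.2474601  -1.69769451] [0.56759695 0.04511289 0.17005712] [-0.01504778  0.8848818   0.02362892  0.46497251]
```

View pics/w3.png

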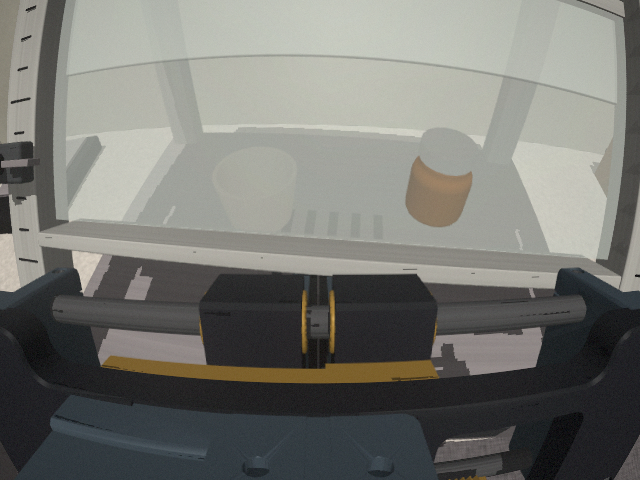

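The window now rides on the fingers. The left end of the lip is at about (43,241) and the pointer tip at about (36,162).

```bash
python3 - <<'E'
from k import *
np.set_printoptions(precision=4,suppress=True)
v1=wray(466.7,246.8,np.array([.3799,.0464,.3298]),[.4597,.0289,.8875,-.0139])
l1=wray(469.3,187,np.array([.3799,.0464,.3298]),[.4597,.0289,.8875,-.0139])
e2,q2=np.array([.54522,.04663,.13771]),[-.0153,.88489,.02455,.46491]
e3,q3=np.array([.5676,.0451,.17006]),[-.01505,.88488,.02363,.46497]
tip=tri([v1,wray(37,90,e2,q2),wray(36,162,e3,q3)]);lip2=tri([l1,wray(40,213,e2,q2)])
X,Y,T=axes(-.047);m=np.array([.5543,.0468,.1704])
print("tip",tip,"lip start",lip2,[(tip[0]-lip2[0])@a for a in(X,Y,T)])
# lip now: same X,Y as start, intersect w3 ray with plane through lip2 spanned by Y,T
def onplane(r,p0):
    o,d=r;t=((p0-o)@X)/(d@X);return o+t*d
now=onplane(wray(43,241,e3,q3),lip2[0]);t3=onplane(wray(36,162,e3,q3),tip[0]);tm=onplane(wray(36,162,e3,q3),lip2[0])
print(now,(now-lip2[0])@T,"remain",(t3-now)@T,(tip[0]-now)@T,(tm-now)@T)
E
```

```text
tip (array([0.6075, 0.2064, 0.2253]), [np.float64(0.0008883237477043005), np.float64(0.0003330748809342564), np.float64(0.0011998161253709992)]) lip start (array([0.5676, 0.2069, 0.1682]), [np.float64(0.00010570676307842074), np.float64(0.00010570676307841954)]) [np.float64(-0.00016237750659239418), np.float64(0.00142585533413763), np.float64(0.06962480289832845)]
[0.5808 0.2054 0.1871] 0.023039671864877327 remain 0.0456139824606235 0.04658513103345113 0.045607243429956056
```

```bash
python3 -m creep '[[[0.3,0.02,0,0,0,0,-1],[0.7,0.04,0,0,0,0,-1],[1.1,0.06,0,0,0,0,-1],[1.6,0.09,0,0,0,0,-1],[2.1,0.12,0,0,0,0,-1],[2.6,0.15,0,0,0,0,-1],[3.1,0.17,0,0,0,0,-1],[3.5,0.2,0,0,0,0,-1],[3.8,0.21,0,0,0,0,-1],[4,0.22,0,0,0,0,-1]]]'; python3 -m creep '[[[0,0,0,0,0,0,-1],[0,0,0,0,0,0,-1]]]';  python3 - <<'E'
from station import ctrl,imaging
import cv2
s=ctrl.get_state();print(s["force"],s["ee_pos"],s["orientation"],s["joint_pos"].round(2))
i=imaging.snapshot("wrist")["pixels"][...,::-1]
cv2.imwrite("pics/w4.png",i);cv2.imwrite("pics/w4c.png",cv2.resize(i[205:275,0:100],None,fx=8,fy=8,interpolation=2))
E
```

```text
time_s: 8.67
ee_pos: [0.5908, 0.0441, 0.2034]
orientation: [-0.015, 0.885, 0.024, 0.465]
force: [0.1, 0.3, -5.1]
finger_gap: 0.0003
finger_force: 1.8
time_s: 8.83
ee_pos: [0.5909, 0.0441, 0.2038]
orientation: [-0.015, 0.884, 0.024, 0.466]
force: [1.3, -0.6, -0.9]
finger_gap: 0.0005
finger_force: 0.7
[ 1.27705467 -0.56438022 -0.90089804] [0.59088475 0.04412151 0.20376899] [-0.01509895  0.88427003  0.02367678  0.46613083] [ 0.05  0.14  2.32  3.12  0.29 -1.55]
```

View pics/w4c.png

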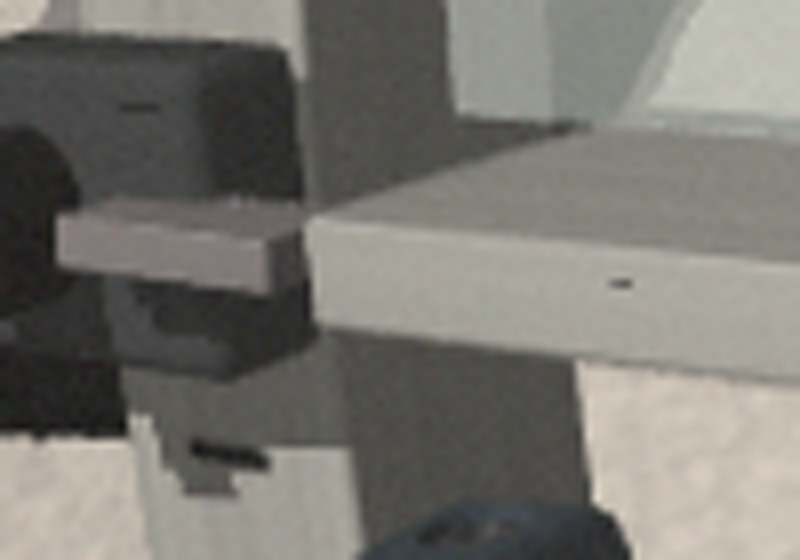

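The 8x crop puts the pointer tip face centre at (33.8,238.1) and the centre of the lip end at (39,239.3), nearly level. I'll check that against triangulation.

```bash
python3 - <<'E'
from k import *
np.set_printoptions(precision=4,suppress=True)
v1=wray(466.7,246.8,np.array([.3799,.0464,.3298]),[.4597,.0289,.8875,-.0139])
e2,q2=np.array([.54522,.04663,.13771]),[-.0153,.88489,.02455,.46491]
e3,q3=np.array([.5676,.0451,.17006]),[-.01505,.88488,.02363,.46497]
e4,q4=np.array([.59088,.04412,.20377]),[-.0151,.88427,.02368,.46613]
X,Y,T=axes(-.047)
r2,r3,r4=wray(37,90,e2,q2),wray(36,162,e3,q3),wray(33.8,238.1,e4,q4)
tip0=np.array([.6075,.2064,.2253]);print([wproj(tip0,e,q) for e,q in((e2,q2),(e3,q3),(e4,q4))])
tips=tri([v1,r2,r3,r4]);print(tips);print(tri([r2,r3,r4]),tri([v1,r4]))
lip4=wray(39,239.3,e4,q4)
for dx in(-.004,0,.004):
  p0=tips[0]+dx*X;o,d=lip4;p=o+d*((p0-o)@X)/(d@X);print(dx,[(tips[0]-p)@a for a in(X,Y,T)])
c=R.from_quat(np.array(q4)[[1,2,3,0]]).apply(TC[:,3])+e4
print("cam rel tip",[(c-tips[0])@a for a in(X,Y,T)])
import cv2
i=cv2.imread("pics/w3.png");cv2.imwrite("pics/w3c.png",cv2.resize(i[140:260,0:100],None,fx=5,fy=5,interpolation=2))
E
```

```text
[array([37.2176, 90.5757]), array([ 34.9502, 160.3632]), array([ 39.9617, 231.2859])]
(array([0.603 , 0.204 , 0.2271]), [np.float64(0.001302745479549494), np.float64(0.0016351370943383245), np.float64(0.0022816161707726957), np.float64(0.0029448033674345053)])
(array([0.5995, 0.199 , 0.2294]), [np.float64(0.0011410696923612725), np.float64(0.0018736653011315072), np.float64(0.002927929332019124)]) (array([0.5994, 0.2037, 0.2289]), [np.float64(0.00013924520957432404), np.float64(0.00013924520957440042)])
-0.004 [np.float64(0.003999999999999976), np.float64(0.005256619846040279), np.float64(0.0010395052004429019)]
0 [np.float64(-1.2236199293966553e-17), np.float64(0.0007683467453369815), np.float64(0.00235264523732038)]
0.004 [np.float64(-0.004), np.float64(-0.0037199263553663164), np.float64(0.0036657852741978575)]
cam rel tip [np.float64(-0.15059270812539327), np.float64(-0.16974364700565367), np.float64(0.04708468333799338)]
```

```bash
python3 - <<'E'
from k import *
e4,q4=np.array([.59088,.04412,.20377]),[-.0151,.88427,.02368,.46613]
X,Y,T=axes(-.047);o,d=wray(33.8,238.1,e4,q4);o2,d2=wray(39,239.3,e4,q4)
for D in(.142,.15,.158):
  t=o+d*D/(d@X)
  for dx in(-.004,-.002,0,.002,.004):
    l=o2+d2*(D+dx)/(d2@X);print(D,dx,"gap mm",round((t-l)@Y*1e3,2),"tip above lip mm",round((t-l)@T*1e3,2))
# scale check: 8mm lip height, 4mm pointer
l=o2+d2*.15/(d2@X);print(wproj(l+.004*T,e4,q4)-wproj(l-.004*T,e4,q4))
E
```

```text
0.142 -0.004 gap mm 8.99 tip above lip mm -0.99
0.142 -0.002 gap mm 6.75 tip above lip mm -0.33
0.142 0 gap mm 4.5 tip above lip mm 0.32
0.142 0.002 gap mm 2.26 tip above lip mm 0.98
0.142 0.004 gap mm 0.02 tip above lip mm 1.64
0.15 -0.004 gap mm 9.25 tip above lip mm -0.97
0.15 -0.002 gap mm 7.0 tip above lip mm -0.32
0.15 0 gap mm 4.76 tip above lip mm 0.34
0.15 0.002 gap mm 2.51 tip above lip mm 1.0
0.15 0.004 gap mm 0.27 tip above lip mm 1.65
0.158 -0.004 gap mm 9.5 tip above lip mm -0.95
0.158 -0.002 gap mm 7.26 tip above lip mm -0.3
0.158 0 gap mm 5.01 tip above lip mm 0.36
0.158 0.002 gap mm 2.77 tip above lip mm 1.01
0.158 0.004 gap mm 0.52 tip above lip mm 1.67
[ -1.57620083 -13.73926329]
```

```bash
python3 -m creep '[[[0.02,0,0,0,0,0,-1],[0.05,0,0,0,0,0,-1],[0.05,0,0,0,0,0,-1]]]'; cat >tm.py <<'E'
from station import ctrl,imaging
import cv2,numpy as np
a=cv2.imread("pics/w4.png");b=imaging.snapshot("wrist")["pixels"][...,::-1].copy();cv2.imwrite("pics/w5.png",b)
U=lambda i,r:cv2.resize(i[r[0]:r[1],r[2]:r[3]],None,fx=10,fy=10,interpolation=cv2.INTER_CUBIC)
for n,r in(("lip",(228,252,40,90)),("ptr",(226,246,2,36))):
    m=6;t=U(a,r);s=U(b,(r[0]-m,r[1]+m,max(r[2]-2,0),r[3]+2));_,v,_,l=cv2.minMaxLoc(cv2.matchTemplate(s,t,cv2.TM_CCOEFF_NORMED));print(n,"row shift px",l[1]/10-m,"col",l[0]/10-2,v)
s=ctrl.get_state();print(s["ee_pos"],s["force"])
E
python3 tm.py
```

```text
time_s: 9.13
ee_pos: [0.5909, 0.0441, 0.2038]
orientation: [-0.015, 0.885, 0.024, 0.466]
force: [-0.8, -0.3, -0.8]
finger_gap: 0.0006
finger_force: 0.4
lip row shift px 0.0 col 0.10000000000000009 0.992391049861908
ptr row shift px -0.09999999999999964 col 0.0 0.9953242540359497
[0.59085288 0.04413027 0.20378691] [-0.05539656  0.64829021 -0.66735913]
```

```bash
python3 -m creep '[[[0.03,0,0,0,0,0,-1],[0.06,0,0,0,0,0,-1],[0.08,0,0,0,0,0,-1],[0.08,0,0,0,0,0,-1]]]';python3 tm.py
```

```text
time_s: 9.52
ee_pos: [0.5909, 0.0441, 0.2038]
orientation: [-0.015, 0.885, 0.024, 0.465]
force: [-2.1, -0.8, -1.0]
finger_gap: 0.0002
finger_force: 0.6
lip row shift px 0.0 col 0.10000000000000009 0.9970075488090515
ptr row shift px 0.0 col 0.0 0.9963681101799011
[0.59084291 0.04415766 0.20377686] [-0.77943288  0.31727871 -1.24942193]
```

```bash
python3 -m creep '[[[0.03,0,0,0,0,0,-1],[0.06,0,0,0,0,0,-1],[0.08,0,0,0,0,0,-1],[0.08,0,0,0,0,0,-1]]]';python3 tm.py
```

```text
time_s: 9.9
ee_pos: [0.5909, 0.0442, 0.2039]
orientation: [-0.015, 0.885, 0.024, 0.464]
force: [-2.9, -0.2, -2.2]
finger_gap: 0.0009
finger_force: 1.5
lip row shift px 0.09999999999999964 col 0.10000000000000009 0.9956569075584412
ptr row shift px 0.09999999999999964 col 0.0 0.9956611394882202
[0.59085036 0.04416978 0.20383714] [-3.58581909 -1.41580082 -0.94761916]
```

```bash
python3 -m creep '[[[0.03,0,0,0,0,0,-1],[0.06,0,0,0,0,0,-1],[0.06,0,0,0,0,0,-1],[0.06,0,0,0,0,0,-1]]]';python3 tm.py
```

```text
time_s: 10.28
ee_pos: [0.5916, 0.0441, 0.2048]
orientation: [-0.015, 0.885, 0.024, 0.465]
force: [-2.6, -1.1, -2.0]
finger_gap: 0.0003
finger_force: 1.8
lip row shift px 0.20000000000000018 col 0.10000000000000009 0.9836513996124268
ptr row shift px 2.1999999999999993 col 0.20000000000000018 0.9870389699935913
[0.5916094  0.04413548 0.20487579] [-4.07103756 -0.90573497 -2.08174268]
```

```bash
python3 -m creep '[[[-0.8,0,0,0,0,0,-1],[-1.8,0,0,0,0,0,-1],[-1.8,0,-0.5,0,0,0,-1],[-1.8,0,-1.5,0,0,0,-1],[-1.8,0,-3,0,0,0,-1],[-1.8,0,-5,0,0,0,-1],[-1.8,0,-5,0,0,0,-1],[-1.8,0,-5,0,0,0,-1]]]';  python3 - <<'E'
from station import ctrl,imaging
import cv2
s=ctrl.get_state();print(s["force"],s["ee_pos"],s["orientation"],s["joint_pos"].round(3))
i=imaging.snapshot("wrist")["pixels"][...,::-1]
cv2.imwrite("pics/w6.png",i);cv2.imwrite("pics/w6c.png",cv2.resize(i[140:260,20:140],None,fx=5,fy=5,interpolation=2))
E
```

```text
time_s: 11.0
ee_pos: [0.5408, 0.0414, 0.221]
orientation: [-0.015, 0.884, 0.024, 0.467]
force: [-0.6, 0.7, 0.6]
finger_gap: 0.0005
finger_force: 0.0
[-0.587922    0.65892724  0.55017932] [0.54077457 0.04136584 0.22100592] [-0.0151409   0.88367073  0.02386745  0.46725489] [ 0.051  0.026  2.388  3.113  0.245 -1.542]
```

View pics/w6c.png

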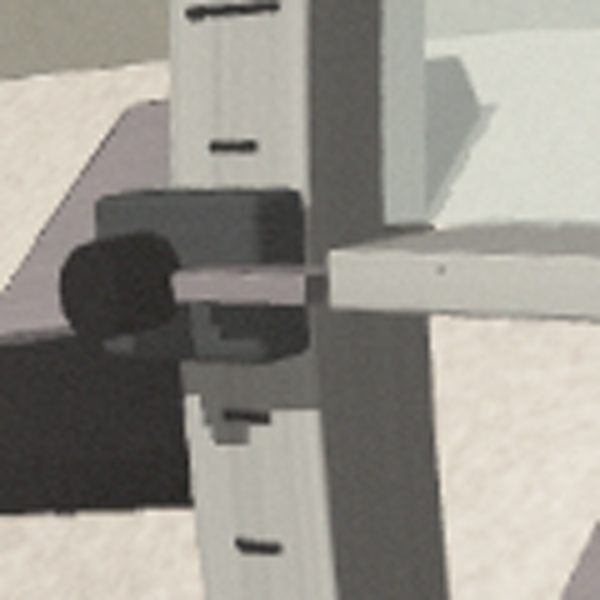

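The 5x crop shows the lip end at rows 250–310 and the pointer tip face at rows 275–304, so the lip may be about 1 mm high. I'll work it out.

```bash
python3 - <<'E'
from k import *
e,q=np.array([.54077,.04137,.22101]),[-.01514,.88367,.02387,.46725]
X,Y,T=axes(-.047);c=R.from_quat(np.array(q)[[1,2,3,0]]).apply(TC[:,3])+e
D=(np.array([.602,.2035,.2275])-c)@X;print("depth",D)
o,d=wray(81,197.9,e,q);o2,d2=wray(85.8,196,e,q);t=o+d*D/(d@X)
for dx in(-.002,0,.002):
    l=o2+d2*(D+dx)/(d2@X);print(dx,"gap",round((t-l)@Y*1e3,2),"tip above lip",round((t-l)@T*1e3,2))
l=o2+d2*D/(d2@X);print(wproj(l+.004*T,e,q)-wproj(l-.004*T,e,q))
E
```

```text
depth 0.2004839968799402
-0.002 gap 6.33 tip above lip -1.71
0 gap 4.62 tip above lip -1.4
0.002 gap 2.91 tip above lip -1.09
[ -0.51476454 -11.8488138 ]
```

The lip is within about 1 mm of level, good enough. Next is the fan button, after unwinding the wrist.

```bash
python3 - <<'E'
from k import *
np.set_printoptions(precision=3,suppress=True)
for k in(0,):
  z=np.array([0,0,-1.]);
  for a in(-.75,):
    x=np.array([np.cos(a),np.sin(a),0])
    for sx in(-90,0,90,180):
      v=R.from_euler('z',sx,degrees=True).apply(x);Rt=R.from_matrix(np.c_[v,np.cross(z,v),z])
      print(sx,ik(np.array([.424,-.365,.14]),Rt,[-.75,.3,1.8,0,1.2,0]))
E
python3 path.py "[-.3,-.3,2.4,1.7,.5,-.9]" 10
```

```text
-90 (array([-0.555,  0.333,  1.835, -0.331,  0.921, -2.56 ]), np.float64(0.2289898148731854))
0 (array([-0.73 ,  0.362,  1.73 ,  0.   ,  1.049,  1.591]), np.float64(2.493977359628639e-10))
90 (array([-0.73 ,  0.362,  1.73 , -0.   ,  1.049,  0.02 ]), np.float64(3.642407686403898e-09))
180 (array([-0.73 ,  0.362,  1.73 , -0.   ,  1.049, -1.551]), np.float64(1.605543505874395e-10))
[ 0.05  0.03  2.39  3.11  0.25 -1.54] [ 0.38 -0.22  0.4 ]
[2.0, 0.73, -1.25, 0.007, 0.054, -0.054] step 0.077 [0.54 0.03 0.24]
[3.69, 1.19, -2.63, 0.015, 0.104, -0.11] step 0.075 [0.54 0.03 0.27]
[5.1, 1.46, -4.09, 0.025, 0.148, -0.168] step 0.074 [0.54 0.03 0.28]
[6.21, 1.56, -5.6, 0.036, 0.185, -0.229] step 0.072 [0.53 0.03 0.3 ]
[6.99, 1.52, -7.12, 0.048, 0.215, -0.29] step 0.07 [0.52 0.03 0.32]
[7.43, 1.37, -8.63, 0.061, 0.238, -0.354] step 0.068 [0.51 0.03 0.33]
[7.51, 1.16, -10.08, 0.073, 0.252, -0.418] step 0.067 [0.5  0.03 0.34]
[7.22, 0.93, -11.47, 0.086, 0.256, -0.483] step 0.066 [0.49 0.03 0.34]
[6.59, 0.73, -12.78, 0.097, 0.252, -0.548] step 0.066 [0.47 0.03 0.35]
[5.6, 0.62, -14.0, 0.107, 0.236, -0.613] step 0.067 [0.46 0.03 0.35]
```

```bash
python3 -m creep '[[[1.5,0.7,-2,0,0.05,-0.05,-1],[3.3,1.2,-4,0.015,0.1,-0.11,-1],[5,1.5,-5,0.025,0.15,-0.17,-1],[6.2,1.6,-6,0.036,0.185,-0.23,-1],[7,1.5,-7.1,0.05,0.215,-0.29,-1],[7.4,1.4,-8.6,0.06,0.24,-0.354,-1],[7.5,1.2,-10.1,0.07,0.25,-0.42,-1],[7.2,0.9,-11.5,0.086,0.256,-0.483,-1],[6.6,0.7,-12.8,0.1,0.25,-0.55,-1],[5.6,0.6,-14,0.107,0.236,-0.613,-1]]]';python3 path.py "[-.73,0,2.1,0.3,.85,-.2]" 14
```

```text
time_s: 11.88
ee_pos: [0.4575, 0.0301, 0.3446]
orientation: [0.077, 0.774, 0.313, 0.545]
force: [-0.2, -0.2, 0.2]
finger_gap: 0.0005
finger_force: 0.0
[-0.31 -0.3   2.4   1.69  0.51 -0.9 ] [-0.16 -0.17  0.18]
[-1.13, 0.4, 0.46, 0.03, -0.027, -0.024] step 0.047 [0.46 0.02 0.34]
[-2.24, 0.75, 0.89, 0.061, -0.058, -0.045] step 0.049 [0.46 0.01 0.33]
[-3.58, 1.11, 1.19, 0.094, -0.094, -0.064] step 0.052 [0.47 0.   0.32]
[-5.12, 1.5, 1.37, 0.127, -0.133, -0.081] step 0.054 [ 0.47 -0.01  0.3 ]
[-6.85, 1.93, 1.39, 0.16, -0.177, -0.095] step 0.057 [ 0.46 -0.02  0.29]
[-8.77, 2.41, 1.24, 0.194, -0.225, -0.107] step 0.06 [ 0.46 -0.04  0.28]
[-10.85, 2.94, 0.9, 0.227, -0.277, -0.116] step 0.063 [ 0.46 -0.05  0.27]
[-13.08, 3.54, 0.37, 0.26, -0.334, -0.123] step 0.065 [ 0.45 -0.07  0.26]
[-15.43, 4.2, -0.39, 0.292, -0.393, -0.127] step 0.068 [ 0.44 -0.09  0.24]
[-17.89, 4.94, -1.37, 0.323, -0.457, -0.129] step 0.071 [ 0.43 -0.11  0.23]
[-20.41, 5.75, -2.59, 0.353, -0.524, -0.129] step 0.073 [ 0.41 -0.14  0.22]
[-22.98, 6.65, -4.05, 0.381, -0.595, -0.126] step 0.076 [ 0.4  -0.16  0.21]
[-25.58, 7.62, -5.75, 0.407, -0.669, -0.122] step 0.078 [ 0.38 -0.19  0.2 ]
[-28.16, 8.66, -7.7, 0.431, -0.746, -0.116] step 0.081 [ 0.36 -0.22  0.19]
```

```bash
python3 -m creep '[[[-2.2,0.8,0.9,0.06,-0.06,-0.045,-1],[-5.1,1.5,1.4,0.13,-0.13,-0.08,-1],[-8.8,2.4,1.2,0.19,-0.225,-0.11,-1],[-11.9,3.2,0.6,0.24,-0.3,-0.12,-1],[-15.4,4.2,-0.4,0.29,-0.39,-0.13,-1],[-19.2,5.3,-2,0.34,-0.49,-0.13,-1],[-23,6.7,-4,0.38,-0.6,-0.13,-1],[-25.6,7.6,-5.7,0.41,-0.67,-0.12,-1],[-28.2,8.7,-7.7,0.43,-0.75,-0.12,-1],[-28.2,8.7,-7.7,0.43,-0.75,-0.12,-1]]]';python3 path.py "[-.73,.322,1.7,0,1.12,.02]" 8
```

```text
time_s: 12.72
ee_pos: [0.3636, -0.219, 0.1886]
orientation: [0.053, 0.898, 0.412, 0.141]
force: [0.3, 0.3, 0.5]
finger_gap: 0.0004
finger_force: 0.0
[-0.74  0.01  2.1   0.29  0.85 -0.2 ] [0.33 0.34 0.53]
[-0.83, 1.74, 0.2, 0.029, -0.021, 0.001] step 0.036 [ 0.37 -0.24  0.19]
[-1.61, 3.37, 0.48, 0.057, -0.044, 0.003] step 0.036 [ 0.38 -0.25  0.19]
[-2.47, 4.99, 0.8, 0.085, -0.068, 0.006] step 0.037 [ 0.39 -0.27  0.19]
[-3.38, 6.6, 1.15, 0.112, -0.095, 0.01] step 0.038 [ 0.39 -0.29  0.18]
[-4.36, 8.19, 1.54, 0.138, -0.123, 0.016] step 0.039 [ 0.4  -0.3   0.18]
[-5.39, 9.77, 1.95, 0.163, -0.153, 0.022] step 0.04 [ 0.41 -0.32  0.18]
[-6.47, 11.34, 2.39, 0.187, -0.185, 0.03] step 0.041 [ 0.41 -0.34  0.18]
[-7.59, 12.88, 2.86, 0.211, -0.218, 0.039] step 0.042 [ 0.42 -0.36  0.17]
```

```bash
python3 -m creep '[[[-1.6,3.4,0.5,0.057,-0.044,0.003,-1],[-3.4,6.6,1.15,0.11,-0.095,0.01,-1],[-5.4,9.8,1.9,0.16,-0.15,0.02,-1],[-6.5,11.4,2.1,0.19,-0.185,0.03,-1],[-7.6,12.9,2.3,0.21,-0.22,0.04,-1],[-7.6,12.9,2.3,0.21,-0.22,0.04,-1],[-7.6,12.9,2.3,0.21,-0.22,0.04,-1]]]'; python3 - <<'E'
from h import *
from station import ctrl,imaging
import cv2
np.set_printoptions(precision=4,suppress=True)
s=ctrl.get_state();ee,q=s["ee_pos"],s["orientation"];M=R.from_quat(q[[1,2,3,0]]);print(ee,M.as_matrix()[:,2])
b=imaging.snapshot("wrist")["pixels"][...,::-1].copy();cv2.imwrite("pics/w7.png",b)
pr=wproj([.4238,-.365,.069],ee,q);print("pred",pr)
g=cv2.cvtColor(b,cv2.COLOR_BGR2GRAY);x,y=map(int,pr)
# top view: refine button centre as centroid of dark collar disc
t=cv2.cvtColor(cv2.imread("pics/top0.png"),cv2.COLOR_BGR2GRAY)[300:330,445:477];k=t<55;yy,xx=np.nonzero(k);print("dark centroid top",xx.mean()+445,yy.mean()+300,k.sum(),(xx.min()+445,xx.max()+445,yy.min()+300,yy.max()+300))
import sys
f=g[max(0,y-50):y+50,max(0,x-60):x+60][::5,::5];print(x,y);print(f)
rel([.4238,-.365,.10],R.from_matrix(np.c_[np.cross(M.as_matrix()[:,1],[0,0,-1]),M.as_matrix()[:,1],[0,0,-1]]))
E
```

```text
time_s: 13.3
ee_pos: [0.418, -0.3564, 0.1777]
orientation: [-0.001, 0.917, 0.4, 0.002]
force: [0.4, 0.1, -0.1]
finger_gap: 0.0003
finger_force: 0.0
[ 0.418  -0.3564  0.1777] [ 0.0022  0.0028 -1.    ]
pred [331.7395 244.9863]
dark centroid top 458.1744966442953 312.80536912751677 149 (np.int64(445), np.int64(476), np.int64(300), np.int64(323))
331 244
[[106  64  60  64  62  67  70  69  68  71  70  70  71  70  83  92  86  88
   87  88  75  70  63  65]
 [ 63  77 108 123  70  70  73  71  70  69  76  87  84  87  88  85  87  93
   90  89  88  71  66  69]
 [135 150 153 135  72  69  73  84  87  88  83  84  86  91  92  91  87  89
   88  89  89  68  69  65]
 [153 154 136 128  87  89  86  86  87  90  93  92  88  86  85  89  88  93
   91  90  88  70  69  60]
 [182 196 192 165  86  89  90  91  89  57  29  34  34  30  26  55  88  92
   87  89  89  80  68  66]
 [154 196 196 124  90  88  89  90  28  28  29  28  33  30  30  29  26  91
   88  89  90  88  71  66]
 [149 197 190 119  84  86  89  40  32  31  35  50  63  52  36  32  28  27
   92  90  92  90  69  73]
 [150 190 189 192  91  91  80  33  34  4
[... 725 characters left out ...]
142 136  44  43
  172 175 175 171 170 171]
 [124 120 139 143 183  47  53  46  33  32  32  44  48  50  63  46  44 173
  172 174 171 175 175 158]
 [ 82  84  92 103 126  43  42  46  31  37  33  42  48  40  45  94 116 116
  122 116 103  86  83  81]
 [ 37  36  36  32  32  36  31  48  26  34  35  39  44  32  32  29  34  34
   33  29  31  34  34  32]
 [ 32  33  31  32  31  34  30  44  31  31  30  31  45  29  35  32  33  34
   38  32  29  36  35  36]
 [ 35  30  34  35  34  39  31  49  33  31  25  29  48  28  29  31  30  32
   33  30  34  33  33  30]]
t 13.35 ee [ 0.4173 -0.3557  0.178 ] shift cm [-0.26  1.11  7.8 ] rot [-0.    -0.003 -0.   ] F [-0.4 -0.2  0. ] q [-0.73  0.31  1.7   0.    1.13  0.02]
```

Grid readings put the button at about (332,244), against a prediction of (332,245). I'll press it.

```bash
python3 -m creep '[[[-0.2,1.1,3,0,0,0,-1],[-0.3,1.1,6,0,0,0,-1],[-0.3,1.1,8,0,0,0,-1],[-0.3,1.1,9,0,0,0,-1],[-0.3,1.1,9,0,0,0,-1]]]'; python3 -m creep '[[[0,0,0.3,0,0,0,-1],[0,0,0.6,0,0,0,-1],[0,0,0.9,0,0,0,-1],[0,0,1.2,0,0,0,-1],[0,0,1.5,0,0,0,-1],[0,0,1.7,0,0,0,-1],[0,0,1.7,0,0,0,-1]]]'
```

```text
time_s: 13.77
ee_pos: [0.422, -0.3645, 0.0871]
orientation: [-0.002, 0.917, 0.4, 0.001]
force: [0.1, 0.7, -0.1]
finger_gap: 0.0
finger_force: 0.0
time_s: 14.35
ee_pos: [0.4246, -0.3671, 0.0778]
orientation: [0.003, 0.917, 0.4, 0.002]
force: [-7.1, 7.5, 34.1]
finger_gap: 0.0003
finger_force: 17.4
```

34 N with little travel suggests the blunt closed fingertips are resting on the collar. I'll lift, tilt the tool, and press with one edge.

```bash
python3 -m creep '[[[0,0,-1,0,0,0,-1],[0,0,-3,0,0.12,0,-1],[0,0,-5,0,0.24,0,-1],[0,0,-5,0,0.34,0,-1],[0,0,-5,0,0.44,0,-1],[0,0,-5,0,0.44,0,-1],[0,0,-5,0,0.44,0,-1]]]'; python3 - <<'E'
from h import *
from station import ctrl,imaging
import cv2
s=ctrl.get_state();M=R.from_quat(s["orientation"][[1,2,3,0]]).as_matrix();h=M[:,0]*[1,1,0];h/=np.linalg.norm(h)
e=s["ee_pos"]+.011*M[:,2]-.016*M[:,0];print("low edge",e,"tool z",M[:,2],s["joint_pos"].round(2))
c=np.array([.4238,-.365,.069]);g=c-.006*h+[0,0,.004];
print("shift to edge 4mm above button, tool cm",(M.T@(g-e)*100).round(2)," 1cm down:",(M.T@[0,0,-1]).round(3))
b=imaging.snapshot("wrist")["pixels"][...,::-1].copy();cv2.imwrite("pics/w8.png",b)
E
```

```text
time_s: 14.93
ee_pos: [0.4227, -0.3674, 0.1212]
orientation: [-0.087, 0.895, 0.389, 0.2]
force: [0.4, 0.5, 0.3]
finger_gap: 0.0002
finger_force: 0.0
low edge [ 0.41606288 -0.37455567  0.10447692] tool z [ 0.2916293   0.31072612 -0.90465553] [-0.98  0.43  1.76  0.48  1.11 -0.48]
shift to edge 4mm above button, tool cm [-0.77 -0.09  3.11]  1cm down: [-0.426 -0.001  0.905]
```

```bash
python3 -m creep '[[[-0.3,-0.05,1.2,0,0,0,-1],[-0.6,-0.1,2.4,0,0,0,-1],[-0.8,-0.1,3.1,0,0,0,-1],[-0.8,-0.1,3.1,0,0,0,-1],[-0.8,-0.1,3.1,0,0,0,-1]]]'; python3 -m creep '[[[-0.08,0,0.18,0,0,0,-1],[-0.17,0,0.36,0,0,0,-1],[-0.25,0,0.54,0,0,0,-1],[-0.3,0,0.63,0,0,0,-1],[-0.3,0,0.63,0,0,0,-1]]]';python3 -m creep '[[[-0.08,0,0.18,0,0,0,-1],[-0.17,0,0.36,0,0,0,-1],[-0.17,0,0.36,0,0,0,-1]]]'
```

```text
time_s: 15.4
ee_pos: [0.4278, -0.3606, 0.0906]
orientation: [-0.087, 0.894, 0.391, 0.201]
force: [-0.0, -0.4, 1.0]
finger_gap: 0.0005
finger_force: 0.1
time_s: 15.82
ee_pos: [0.4277, -0.3614, 0.084]
orientation: [-0.087, 0.894, 0.39, 0.202]
force: [1.5, 3.3, 4.5]
finger_gap: 0.0005
finger_force: 2.4
time_s: 16.07
ee_pos: [0.4279, -0.3613, 0.0831]
orientation: [-0.086, 0.894, 0.39, 0.203]
force: [-3.8, 3.0, 23.2]
finger_gap: 0.0006
finger_force: 11.1
```

The force profile looks like a spring stroke (4.5 N) and then the stop (23 N). I'll confirm it on the way up.

```bash
python3 -m creep '[[[0.25,0,-0.53,0,0,0,-1],[0.25,0,-0.53,0,0,0,-1],[0.25,0,-0.53,0,0,0,-1]]]';python3 -m creep '[[[0.1,0,-0.2,0,0,0,-1],[0.1,0,-0.2,0,0,0,-1],[0.1,0,-0.2,0,0,0,-1]]]';python3 -m creep '[[[0.1,0,-0.2,0,0,0,-1],[0.1,0,-0.2,0,0,0,-1],[0.1,0,-0.2,0,0,0,-1]]]'
```

```text
time_s: 16.32
ee_pos: [0.4274, -0.362, 0.0859]
orientation: [-0.086, 0.894, 0.39, 0.202]
force: [1.9, 1.9, 4.0]
finger_gap: 0.0004
finger_force: 1.9
time_s: 16.57
ee_pos: [0.4273, -0.3619, 0.0874]
orientation: [-0.086, 0.894, 0.39, 0.201]
force: [2.5, -0.9, 3.4]
finger_gap: 0.0006
finger_force: 1.4
time_s: 16.82
ee_pos: [0.427, -0.3617, 0.0895]
orientation: [-0.086, 0.894, 0.39, 0.201]
force: [1.4, -0.0, 1.4]
finger_gap: 0.0001
finger_force: 0.9
```

```bash
python3 -m creep '[[[0.8,0,-2,0,0,0,-1],[2,0,-5,0,0,0,-1],[3.2,0,-8,0,0,0,-1],[3.2,0,-8,0,0,0,-1],[3.2,0,-8,0,0,0,-1],[3.2,0,-8,0,0,0,-1]]]' && python3 -c "
from station import ctrl
s=ctrl.get_state();print(s['force'],s['ee_pos'],abs(s['qvel']).max());print(ctrl.finish_job())"
```

```text
time_s: 17.32
ee_pos: [0.4226, -0.3648, 0.1746]
orientation: [-0.087, 0.894, 0.39, 0.201]
force: [-0.2, 0.4, -0.1]
finger_gap: 0.0002
finger_force: 0.0
[-0.23249409  0.35672955 -0.10489754] [ 0.42256225 -0.36479747  0.17463068] 0.018936882955292906
the job is handed in; nothing more can be done
None
```

I handed the job in at about 17 s: the window rests with its lip roughly 1 mm above the pointer by camera estimate, and the fan button was pressed to its stop and came back up. I pressed it twice, the first at 34 N, because I misread that press as the fingers catching on the collar.

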